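# Select the evening chant with the knurled dial and start the player

### The job

Start the evening chant on the altar's chant player: with a fingertip, turn the big knurled dial clockwise until it clicks in with its pointer at the long mark, then press the long play key fully down and let it come up. Do not press the two small keys or lift or shove the player, and leave everything else on the altar as it stands.

Things in the scene. Friction and masses are not known exactly. Their poses are not given: they have to be found in the camera images.
- player: the chant player: wooden case on four rubber feet, loose, about 1.6 kg, 150 mm deep (x), 270 wide (y), flat deck on top 82 mm up. Origin: centre of its underside; x out of its back, away from the robot at yaw 0, y to its left, z up. On the deck: the dial on the left half (axis at x 0, y +55), three sprung keys on the right half, one long bar near the front edge, two small squares near the back
- dial_top (a point): centre of the dial's flat top face, on its turning axis, 100 mm above the altar. The dial is a flat round black disc, 94 mm across, its rim knurled with fine ridges, its top 18 mm and underside 2 mm above the deck; too wide for a gripper to span. It is turned by friction, on its top or at its rim
- pointer_tip (a point): outer end of the white pointer line on the dial's top face, 44 mm from the axis; turns with the dial
- long_mark (a point): middle of the long mark, a dark radial bar 21 mm long on the deck, 64.5 mm from the dial's axis, midway between the player's back (+x) and right (-y). Four 6 mm round dots, 58 mm from the axis, are the other marks, all 45 degrees apart; clockwise: dot at the left (+y), dot back-left, dot at the back (+x), LONG MARK back-right, dot at the right (-y)
- dial (a joint): dial angle, rad, growing clockwise from above: 0 = pointer at the first dot (player's +y), 0.785 and 1.571 the next two dots, 2.356 the long mark, 3.142 the last dot; stops 0.15 beyond the ends. Sprung detents at these five pull it in from about 0.35 either side; passing the crest between two takes about 0.04 N m (1.3 N at 30 mm from the axis); a fingertip pressing 5 to 8 N turns it. Starts in the second or third detent
- play (a joint): travel of the play key, m: 0 up, 0.005 fully down; sprung, 1.4 N to start it and 4.5 N fully down, then a firm stop; it comes up again when released
- play_top (a point): centre of the top face of the play key, the long bar key near the player's front edge on the right: 46 mm along the player's y by 24 mm along x, top 8 mm above the deck (90 mm above the altar)
- stop (a joint): travel of one of the two small square keys (16 x 16 mm, same springs and height as the play key), 70 mm behind the play key; 0 up, 0.005 down. Not to be pressed
- back (a joint): travel of the other small square key, 38 mm to the right of the first; 0 up, 0.005 down. Not to be pressed
- lion: resin lion figurine on a dark plinth 72 x 50 mm, 86 mm tall, loose, to the left of the player; origin at the centre of its underside
- bell: stainless hand bell standing mouth down, 68 mm in diameter, 92 mm tall with its handle, loose, to the right of the player; origin at the centre of its underside
- cup_a: small white offering cup, 54 mm in diameter, 34 mm tall, loose, in front of the player on the left; origin at the centre of its underside
- cup_b: the other offering cup, the same, in front of the player on the right
- jar: blue-and-white porcelain jar with lid, 100 mm in diameter, 131 mm tall, loose, in the row behind the player; origin at the centre of its underside
- canister: clear plastic canister with a white screw-top lid, 84 mm in diameter, 114 mm tall, loose, in the row behind the player; origin at the centre of its underside
- box: dark wooden box with a brass hook latch, 110 x 160 mm, 69 mm tall, loose, in the row behind the player; origin at the centre of its underside
Things that resemble listed ones, but are neither listed nor needed, are in the scene too. Leave any green look-alike of the lion alone. What is shaped like the cup_b but pink or red is not meant.

How it is judged:
On the way, in this order (a step that is already met when the one before it is completed fails the run):
1. a fingertip bears on the dial while it is still short of the long mark (contact force between the fingers and dial above 0.3 N and value of joint dial below 2.156 rad), for 0.05 s.
2. the dial rests in the detent at the long mark (value of joint dial between 2.236 and 2.476 rad and velocity of joint dial between -0.2 and 0.2 rad/s), for 0.3 s.
3. the play key is pressed fully down with the dial at the long mark (value of joint dial between 2.236 and 2.476 rad and value of joint play above 0.0042 m), for 0.05 s.
At the end, for the whole second after the job is handed in: The dial rests in the detent at the long mark (2.356 rad, within 0.12), after which the play key was pressed down (over 4.2 mm) and all keys are up again; the player stands flat within 20 mm of its start; all other things stand upright within 15 mm of theirs (value of joint dial between 2.236 and 2.476 rad and value of joint each of play, stop, back below 0.001 m and distance of player from where it was at the start of the episode below 0.02 m and distance of play_top from where it was at the start of the episode below 0.025 m and angle between player's own z axis and vertical below 0.04 rad and linear speed of player below 0.01 m/s and distance of each of lion, bell, cup_a, cup_b, jar, canister, box from where it was at the start of the episode below 0.015 m and angle between each of lion, bell, cup_a, cup_b, jar, canister, box's own z axis and vertical below 0.1 rad); the robot touches nothing.
It fails at once if the play key is pressed while the dial is not at the long mark (value of joint play above 0.003 m and (value of joint dial below 2.156 rad or value of joint dial above 2.556 rad)).
It fails at once if one of the two small keys is pressed (value of joint any of stop, back above 0.0025 m).
It fails at once if the player is lifted, tipped or shoved (height (world z) of player above 0.01 m or angle between player's own z axis and vertical above 0.08 rad or distance of player from where it was at the start of the episode above 0.02 m).
It fails at once if another thing on the altar is lifted, knocked or moved (distance of any of lion, bell, cup_a, cup_b, jar, canister, box from where it was at the start of the episode above 0.015 m).
It also fails if it takes over 45 s, if anything falls off the work surface, if the arm or the gripper's body presses on something with over 40 N, if the wrist force passes 120 N, or if a joint passes its speed limit or range.

### The arm

A 6-joint arm with a two-finger parallel gripper is mounted at the origin on the work surface. World frame = base frame: x ahead of the robot, y to its left, z up, the work surface at z = 0. Lengths are in m, angles in rad, forces in N, time in s.
With the tool pointing down it reaches from about 0.25 to 0.725 m from the base axis. Payload 4 kg.
Tool frame: the origin (TCP) lies at the very end of the fingers, on their centre line; the grasp point (between the pads) lies 19 mm behind it (bot.pinch_z is the distance from the TCP to the grasp point, in m); z points along the fingers, x is the direction in which the jaws open and shut, and the axes are right-handed (so a half turn about z gives the same grasp; the last joint's range is limited). The gripper opens to 85 mm and grips with 20 to 120 N. Pads are 22 mm wide; open, the fingers measure 114 mm over their backs; the gripper's body (76 mm by 85 mm) begins 54 mm behind the grasp point. The pads swing forward as they close: fully open they stand 13 mm farther back than shut.
Start: joints at [-1.317, 0.241, 0.005, 1.335, 0, 1.571], TCP at [0.126, -0.484, 0.231] pointing down, gripper open.
Joint ranges: [-2.72, 2.72], [-1.05, 1.87], [-1.09, 1.28], [-1.99, 2.15], [-1.42, 1.44], [-3.14, 3.14]. Speed limits (rad/s): [2.79, 2.79, 3.14, 3.14, 3.14, 3.14].

### API

Orientations are given as a unit quaternion [x, y, z, w].
In Python, from workcell import bot gives the robot as it stands. The module is installed in compiled form; this text tells all that it offers.
- The arm moves only by the shell command python3 -m inch 'ROWS'. ROWS is JSON, a list of rows, each a list of 7 numbers: the shift along the tool's x, y, z scaled (see below), then the turn, a rotation vector about the tool's x, y, z scaled (see below), then the gripper command: -1 is fully open, 1 is shut, values between are in proportion. In form: [[x, y, z, wx, wy, wz, gripper], ...]. A call has exactly 8 rows; each row shifts and turns the commanded pose from where the row before left it, along the tool's axes as they then stand; what a row does not reach is not made up. The controller multiplies each number of a shift by 2.5 cm and each number of a turn by 180 degrees. A row lasts 1/10 s, in which the tool goes at most 50 mm and 8.59 degrees, less where a joint would pass 70% of its speed; a pose out of reach is approached as far as the arm can. A call with a number of a shift or a turn outside -1 to 1 is refused whole. A call with a gripper value outside its range is refused whole. The fingers move at their own pace and stop on an object; the grip force is fixed at half the most. Time passes only in rows, so rows that do not move let the fingers close, or fill a call up. It gives the time, the measured TCP pose, the force and the opening at its end, in the units of the state.
- bot.get_obs(): the state, without advancing time (a new reading comes with each control period).
- bot.camera(name): name is "scene" or "side" or "wrist"; returns (picture, depth): 420x560x3 uint8, blue, green, red; 420x560 float32, m along the optical axis (not along the pixel's ray), 0 where there is no reading.
- bot.get_calibration(name): a dict with "vfov" (degrees; the focal length in pixels is half the picture's height over the tangent of half this angle, whatever the lens; pixels are square), "cx", "cy" (the principal point, pixels), "dist_coeffs" ([k1, k2, p1, p2, k3] as OpenCV has them; the pictures are not rectified), "R" (3x3) and "t" (3): a world point X has camera coordinates R X + t. Camera axes: x right, y down, z forward; pixel columns grow to the right and rows downward; lengths in m; the calibration is good to about 2 mm. A picture is of the moment at which its call begins: read the wrist's pose just before it. get_calibration takes no time and is no camera call; for the wrist camera it gives the pose at the moment of the call.
- bot.job_done(): hands the job in, once; it reports no verdict.
The state is a dict: "clock": time; "joint_pos": joint angles; "joint_vel": joint speeds; "tau": joint torques, N m; "eef_pos": TCP position; "tool_rot": TCP orientation; "ft_force": force on the tool from outside, world axes, zero at the start; "ft_torque": the same for the moment, N m; "grip_width": finger opening in m.
Only numpy, scipy, OpenCV 4.12 (cv2) and the standard library are available. Lean on these libraries where they do the work, as an engineer would, in place of code of your own. Each camera call takes 0.05 s, during which the arm holds its last target.

## Working session

There is one attempt and no reset: what is moved stays moved. The work goes in short steps, Python scripts to look and compute and a shell command to move; the robot and the scene stay as the last step left them, time stands still between calls to the robot, and variables do not carry over. Pictures are saved under pics/ and viewed, and the job is handed in when it is done.

```bash
mkdir -p pics; cat > h.py <<'E'
import numpy as np, cv2
from workcell import bot
def K(c):
    f=210/np.tan(np.radians(c['vfov'])/2); return np.array([[f,0,c['cx']],[0,f,c['cy']],[0,0,1.]])
def ray(c,px,z):
    u=cv2.undistortPoints(np.array([[px]],float),K(c),np.array(c['dist_coeffs'],float)).ravel()
    R=np.array(c['R']);t=np.array(c['t']);o=-R.T@t;d=R.T@np.array([u[0],u[1],1]);return o+d*(z-o[2])/d[2]
def proj(c,X):
    p,_=cv2.projectPoints(np.array(X,float).reshape(-1,1,3),cv2.Rodrigues(np.array(c['R'],float))[0],np.array(c['t'],float),K(c),np.array(c['dist_coeffs'],float));return p[:,0]
E
python3 - <<'E'
from h import *
import pickle
for n in ['scene','side','wrist']:
    c=bot.get_calibration(n);p,d=bot.camera(n);cv2.imwrite(f'pics/{n}0.png',p);pickle.dump((c,p,d),open(n+'0.pkl','wb'))
    print(n,c['vfov'],c['dist_coeffs'],-np.array(c['R']).T@np.array(c['t']))
print(bot.get_obs())
E
```

```text
scene 56.36578963276152 [-0.02685985  0.          0.          0.          0.        ] [ 0.98171753 -0.08752621  0.78222116]
side 55.26713850662364 [0.00348118 0.         0.         0.         0.        ] [0.38142378 0.73618471 0.69494157]
wrist 67.6824247063098 [-0.0252338  0.         0.         0.         0.       ] [ 0.20113518 -0.46370252  0.37377962]
{'clock': 0.15, 'joint_pos': array([-1.31699399e+00,  2.41216149e-01,  4.04859026e-03,  1.33517693e+00,
        4.88165474e-06,  1.57077863e+00]), 'joint_vel': array([-4.31005922e-04, -3.14466776e-03,  3.77994449e-03,  2.69320206e-06,
       -2.61963389e-03, -6.23207548e-04]), 'tau': array([ 6.39597001e-04, -3.72635436e+01,  2.52638447e+01,  1.23900734e-02,
        9.36071547e-05,  8.41387845e-06]), 'eef_pos': array([ 0.12542849, -0.48353442,  0.23063501]), 'tool_rot': array([ 7.90918034e-01, -6.11921616e-01, -6.10732308e-04, -4.75617964e-04]), 'ft_force': array([-0.13013961,  0.69018573,  0.52496079]), 'ft_torque': array([ 0.03005445,  0.037334  , -0.04064583]), 'grip_width': 0.08538094967063112}
```

View pics/scene0.png

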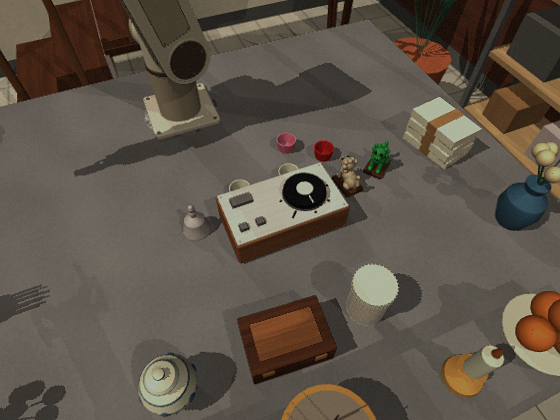

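View pics/side0.png

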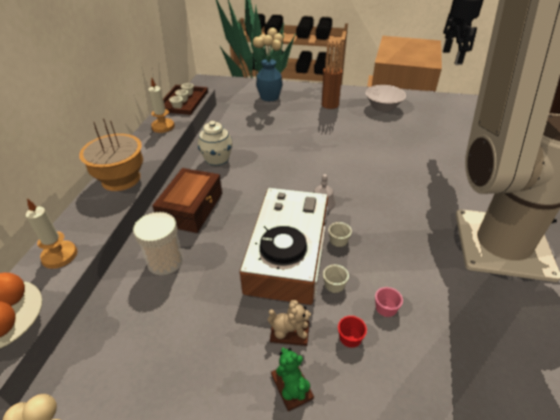

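View pics/wrist0.png

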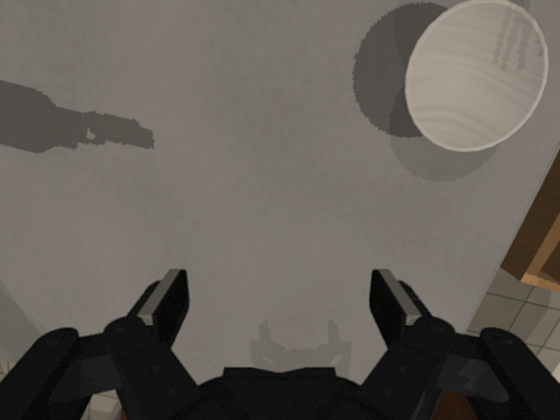

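The scene picture shows one player at (283,210), with its dial at (305,190), the play key at (242,201), and the small keys at (243,227) and (260,221). Possible mix-ups:
- **Lions:** tan at (349,172); the green one at (379,157) is the look-alike.
- **Cups:** white at (238,186) and (288,169); pink at (286,142) and red at (323,150) are not meant.
- **Marks:** the long bar and the dots are on the deck.

Next I'll crop in close.

```bash
python3 - <<'E'
from h import *
import pickle
c,p,d=pickle.load(open('scene0.pkl','rb'))
cv2.imwrite('pics/crop_s.png',cv2.resize(p[150:270,190:370],None,fx=4,fy=4,interpolation=cv2.INTER_CUBIC))
c2,p2,d2=pickle.load(open('side0.pkl','rb'))
cv2.imwrite('pics/crop_d.png',cv2.resize(p2[180:305,235:345],None,fx=4.6,fy=4.6,interpolation=cv2.INTER_CUBIC))
for cc,pp,roi,n in [(c,p,(150,270,200,360),'scene'),(c2,p2,(180,305,235,345),'side')]:
    hsv=cv2.cvtColor(pp,cv2.COLOR_BGR2HSV); a,b,e,f=roi
    m=np.zeros(pp.shape[:2],np.uint8); m[a:b,e:f]=((hsv[a:b,e:f,2]>150)&(hsv[a:b,e:f,1]<60))*255
    k=max(cv2.findContours(m,cv2.RETR_EXTERNAL,cv2.CHAIN_APPROX_NONE)[0],key=cv2.contourArea)
    h=cv2.convexHull(k)
    pts=np.array([ray(cc,q,0.082)[:2] for q in h[:,0]])
    r=cv2.minAreaRect((pts*1000).astype(np.float32)); print(n,r)
    print(cv2.boxPoints(r).round(1).tolist())
    ap=cv2.approxPolyDP(h,6,True)[:,0]; print(ap.tolist(),[ray(cc,q,.082)[:2].round(4).tolist() for q in ap])
E
```

```text
scene ((478.64990234375, 125.16658782958984), (162.98739624023438, 261.05096435546875), 0.5523984432220459)
[[395.8999938964844, 254.89999389648438], [398.3999938964844, -6.099999904632568], [561.4000244140625, -4.599999904632568], [558.9000244140625, 256.5]]
[[347, 204], [238, 244], [217, 196], [291, 164], [320, 163]] [[0.5554, 0.2558], [0.5597, -0.0032], [0.4213, -0.0053], [0.3965, 0.1891], [0.4207, 0.2551]]
side ((487.3755187988281, 104.79443359375), (158.53746032714844, 300.897705078125), 0.34088534116744995)
[[407.20001220703125, 254.8000030517578], [409.0, -46.099998474121094], [567.5, -45.20000076293945], [565.7000122070312, 255.6999969482422]]
[[332, 188], [312, 280], [241, 270], [268, 187]] [[0.41, -0.0356], [0.4202, 0.2521], [0.5606, 0.2532], [0.5642, -0.0116]]
```

View pics/crop_s.png

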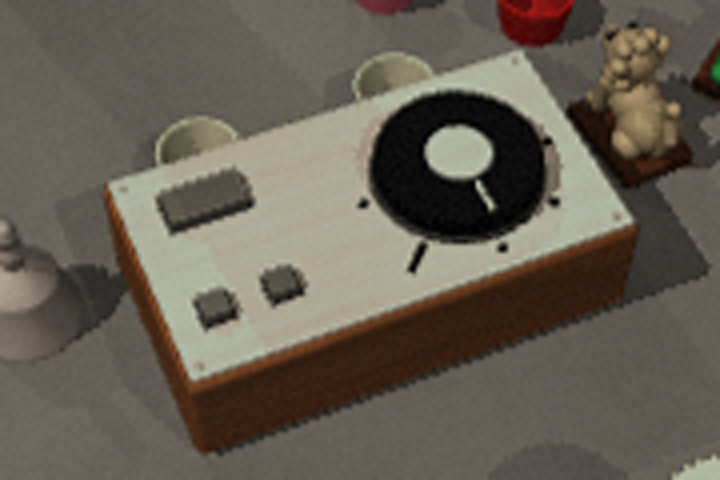

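View pics/crop_d.png

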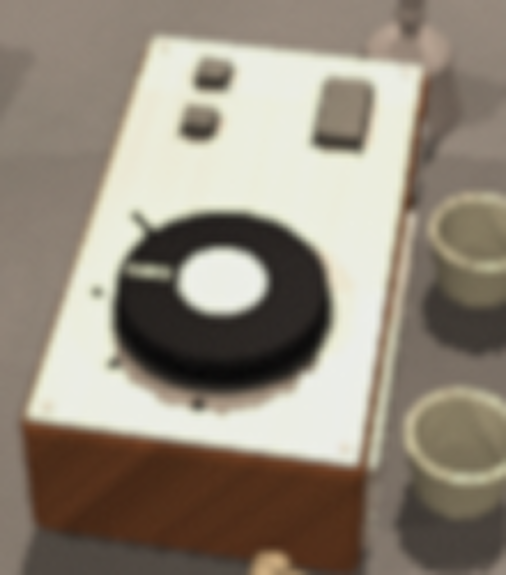

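The crops show the dial pointer at the third dot (back), with the long mark one detent clockwise at scene crop (417,257). So the start angle should be 1.571. Now I'll measure the points.

```bash
python3 - <<'E'
from h import *
import pickle
cs,ps,ds=pickle.load(open('scene0.pkl','rb'));cd,pd,dd=pickle.load(open('side0.pkl','rb'))
S=lambda x,y,z:ray(cs,((x+.5)/4-.5+190,(y+.5)/4-.5+150),z)[:2].round(4)
D=lambda x,y,z:ray(cd,((x+.5)/4.6-.5+235,(y+.5)/4.6-.5+180),z)[:2].round(4)
print('dial',S(459,152,.1),D(223,281,.1))
print('tip',S(491,210,.1),D(128,269,.1))
print('mark',S(417,257,.082),D(143,222,.082),'ends')
print('dots',S(548,141,.082),S(553,201,.082),S(503,248,.082),S(363,203,.082))
print('dotsD',D(198,405,.082),D(113,364,.082),D(97,291,.082))
print('corners',S(524,50,.082),S(108,187,.082),S(193,383,.082),S(634,224,.082))
print('cornersD',D(150,36,.082),D(424,64,.082),D(360,466,.082),D(28,417,.082))
print('play',S(205,197,.09),D(346,104,.09),'stop',S(282,280,.09),D(199,118,.09),'back',S(216,303,.09),D(214,70,.09))
print('cups',S(195,140,.034),S(393,75,.034),D(478,230,.034),D(464,430,.034))
print('bell',S(38,320,0.04)); print('lion', S(632,100,.06))
E
```

```text
dial [0.4888 0.1807] [0.4907 0.1769]
tip [0.5326 0.1797] [0.534  0.1774]
mark [0.5343 0.1353] [0.5386 0.1289] ends
dots [0.4883 0.2388] [0.5285 0.2216] [0.547  0.1814] [0.4885 0.1225]
dotsD [0.4909 0.2342] [0.5322 0.2182] [0.5495 0.1767]
corners [0.4187 0.2578] [ 0.422  -0.0065] [ 0.5627 -0.0046] [0.5604 0.2559]
cornersD [ 0.5657 -0.0096] [ 0.4202 -0.0123] [0.4183 0.254 ] [0.561 0.254]
play [0.4562 0.0405] [0.4548 0.0358] stop [0.5252 0.0598] [0.5252 0.0596] back [0.5255 0.0221] [0.525  0.0215]
cups [0.3691 0.06  ] [0.3672 0.1946] [0.3821 0.0562] [0.3773 0.1871]
bell [ 0.4645 -0.0669]
lion [0.4635 0.311 ]
```

Both views agree: the dial axis is at about (0.490, 0.179), the play key at (0.4555, 0.038), and yaw is about 0. The tip lies 44 mm from the axis toward +x, so the dial is at 1.571. The plan is to swing around the base with the gripper shut, press the dial at its front about 30 mm from the axis, and roll the tool clockwise about the dial axis.

```bash
for i in 1; do python3 -m inch '[[0,-1,0,0,0,-0.016,1],[0,-1,0,0,0,-0.016,1],[0,-1,0,0,0,-0.016,1],[0,-1,0,0,0,-0.016,1],[0,-1,0,0,0,-0.016,1],[0,-1,0,0,0,-0.016,1],[0,-1,0,0,0,-0.016,1],[0,-1,0,0,0,-0.016,1]]'; done
python3 -m inch '[[0,-1,0,0,0,-0.016,1],[0,-1,0,0,0,-0.016,1],[0,-1,0,0,0,-0.016,1],[0,-1,0,0,0,-0.016,1],[0,-1,0,0,0,-0.016,1],[0,-1,0,0,0,-0.016,1],[0,-1,0,0,0,-0.016,1],[0,-1,0,0,0,-0.016,1]]'
python3 -m inch '[[0,-1,0,0,0,-0.016,1],[0,-1,0,0,0,-0.016,1],[0,-1,0,0,0,-0.016,1],[0,-1,0,0,0,-0.016,1],[0,-1,0,0,0,-0.016,1],[0,-1,0,0,0,-0.016,1],[0,-1,0,0,0,-0.016,1],[0,-1,0,0,0,-0.016,1]]'
python3 -m inch '[[0,-1,0,0,0,-0.016,1],[0,-1,0,0,0,-0.016,1],[0,-1,0,0,0,-0.016,1],[0,-1,0,0,0,-0.016,1],[0,-1,0,0,0,-0.016,1],[0,-1,0,0,0,-0.016,1],[0,-1,0,0,0,-0.016,1],[0,-1,0,0,0,-0.016,1]]'
```

```text
clock: 0.95
eef_pos: [0.3069, -0.4005, 0.2309]
tool_rot: [0.898, -0.441, -0.0, -0.0]
ft_force: [-0.8, -0.3, 0.1]
grip_width: -0.0002
clock: 1.75
eef_pos: [0.4404, -0.2534, 0.2309]
tool_rot: [0.968, -0.253, -0.0, -0.0]
ft_force: [0.5, 0.2, 0.5]
grip_width: -0.0001
clock: 2.55
eef_pos: [0.5056, -0.0658, 0.2309]
tool_rot: [0.999, -0.054, -0.0, -0.0]
ft_force: [0.8, -0.2, 0.1]
grip_width: -0.0002
clock: 3.35
eef_pos: [0.4923, 0.1324, 0.2309]
tool_rot: [0.989, 0.146, -0.0, 0.0]
ft_force: [-0.4, 0.7, -0.4]
grip_width: -0.0005
```

```bash
python3 - <<'E'
from h import *
import pickle
c=bot.get_calibration('wrist');p,d=bot.camera('wrist');cv2.imwrite('pics/wrist1.png',p);pickle.dump((c,p,d),open('wrist1.pkl','wb'))
o=bot.get_obs();print(o['eef_pos'],o['tool_rot'],-np.array(c['R']).T@np.array(c['t']),o['ft_force'])
E
```

```text
[0.49132509 0.13554605 0.23089783] [ 9.88895754e-01  1.48602942e-01 -5.82681249e-04 -1.41933922e-03] [0.47070021 0.20705793 0.37416501] [-0.96232745  2.38825399  0.10684287]
```

View pics/wrist1.png

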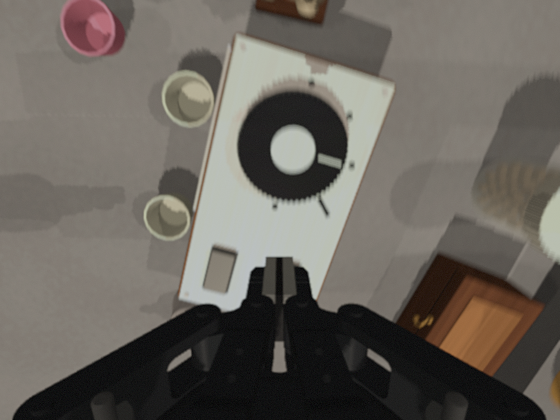

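The wrist picture shows the dial hub at (294,149), the pointer tip at (341,162), the third dot at (352,165), the long mark at (324,205), and the play key at (220,270).

```bash
python3 - <<'E'
from h import *
import pickle
c,p,d=pickle.load(open('wrist1.pkl','rb'))
m=((p.min(2)>150)).astype(np.uint8); 
n,l,s,ce=cv2.connectedComponentsWithStats(m[110:190,262:322]);
print(s.tolist(),ce.tolist())
for nm,q,z in [('dial',(293.5,149),.1),('tip',(341,162),.1),('dot3',(352,165),.082),('mark',(324,205),.082),('play',(220,270),.09),('cupa',(188,98),.034),('cupb',(167,217),.034)]:
    print(nm,ray(c,q,z)[:2].round(4), d[int(q[1]),int(q[0])])
E
```

```text
[[0, 0, 60, 80, 3305], [9, 18, 44, 44, 1495]] [[29.026323751891073, 39.58880484114977], [30.547157190635453, 39.30367892976589]]
dial [0.4911 0.1824] 0.2695072
tip [0.5342 0.1838] 0.27227753
dot3 [0.5492 0.1827] 0.29103395
mark [0.5371 0.1383] 0.30395865
play [0.4572 0.0449] 0.31582463
cupa [0.3766 0.1946] 0.34767672
cupb [0.3803 0.0611] 0.38897318
```

```bash
python3 -m inch '[[-0.36,-0.82,0.5,0,0,0,1],[-0.35,-0.82,0.5,0,0,0,1],[0,0,0.9,0,0,-0.016,1],[0,0,0.9,0,0,0,1],[0,0,0.9,0,0,0,1],[0,0,0.9,0,0,0,1],[0,0,0,0,0,0,1],[0,0,0,0,0,0,1]]'
python3 - <<'E'
from h import *
o=bot.get_obs();print(o['eef_pos'],o['tool_rot'],o['ft_force'],o['joint_pos'])
E
```

```text
clock: 4.2
eef_pos: [0.4636, 0.1654, 0.1162]
tool_rot: [0.985, 0.17, -0.001, 0.0]
ft_force: [-0.5, -0.3, 0.3]
grip_width: 0.0002
[0.46358203 0.1653664  0.11624036] [ 9.85448557e-01  1.69972561e-01 -6.71818982e-04  1.32828374e-04] [-0.45093395 -0.2562595   0.27843823] [ 3.42663637e-01  3.09307274e-01 -2.16270956e-01  1.04658737e+00
 -3.19581889e-05  1.57185625e+00]
```

```bash
python3 -m inch '[[0,-0.18,0.1,0,0,0,1],[0,0,0.1,0,0,0,1],[0,0,0.1,0,0,0,1],[0,0,0.1,0,0,0,1],[0,0,0.1,0,0,0,1],[0,0,0.04,0,0,0,1],[0,0,0,0,0,0,1],[0,0,0,0,0,0,1]]'
python3 - <<'E'
from h import *
o=bot.get_obs();print(o['eef_pos'],o['ft_force'])
E
```

```text
clock: 5.0
eef_pos: [0.4624, 0.1698, 0.1028]
tool_rot: [0.985, 0.17, -0.0, 0.0]
ft_force: [-0.2, 0.0, 0.3]
grip_width: 0.0001
[0.46237057 0.16978661 0.10280884] [-0.16158284  0.00612317  0.32095498]
```

```bash
python3 -m inch '[[0,0,0.04,0,0,0,1],[0,0,0.04,0,0,0,1],[0,0,0.03,0,0,0,1],[0,0,0.03,0,0,0,1],[0,0,0,0,0,0,1],[0,0,0,0,0,0,1],[0,0,0,0,0,0,1],[0,0,0,0,0,0,1]]'
python3 - <<'E'
from h import *
o=bot.get_obs();print(o['eef_pos'],o['ft_force'])
E
```

```text
clock: 5.8
eef_pos: [0.4624, 0.1698, 0.1]
tool_rot: [0.985, 0.17, 0.0, -0.0]
ft_force: [-1.9, -1.0, 5.2]
grip_width: -0.0001
[0.46237804 0.16982977 0.10002949] [-1.91356377 -0.96143288  5.22647021]
```

Contact at z = 0.100 with 5.2 N. I'll press a little more and roll clockwise.

```bash
python3 -m inch '[[0,0,0.01,0,0,0,1],[0.0016,-0.063,0,0,0,0.0167,1],[0.0016,-0.063,0,0,0,0.0167,1],[0.0016,-0.063,0,0,0,0.0167,1],[0.0016,-0.063,0,0,0,0.0167,1],[0.0016,-0.063,0,0,0,0.0167,1],[0.0016,-0.063,0,0,0,0.0167,1],[0.0016,-0.063,0,0,0,0.0167,1]]'
python3 - <<'E'
from h import *
o=bot.get_obs();print(o['eef_pos'],o['ft_force'],o['ft_torque'])
p,d=bot.camera('scene');cv2.imwrite('pics/s2.png',cv2.resize(p[150:270,190:370],None,fx=4,fy=4,interpolation=cv2.INTER_CUBIC))
E
```

```text
clock: 6.6
eef_pos: [0.461, 0.1807, 0.1]
tool_rot: [1.0, -0.014, 0.001, -0.0]
ft_force: [-1.3, -0.5, 5.1]
grip_width: -0.0001
[0.4610237  0.18073427 0.09998772] [-1.31046977 -0.51735822  5.14739183] [-0.17475499  0.24589579 -0.02308761]
```

View pics/s2.png

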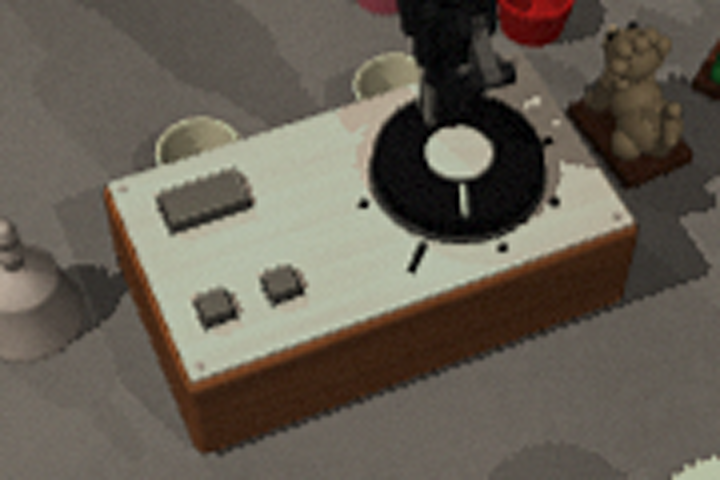

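The pointer tip is now at crop (463,215), about halfway to the long mark at (417,257). The fingertip is gripping well, so I'll continue.

```bash
python3 -m inch '[[0.0016,-0.063,0,0,0,0.0167,1],[0.0016,-0.063,0,0,0,0.0167,1],[0.0016,-0.063,0,0,0,0.0167,1],[0.0016,-0.063,0,0,0,0.0167,1],[0.0016,-0.063,0,0,0,0.0167,1],[0.0016,-0.063,0,0,0,0.0167,1],[0.0016,-0.063,0,0,0,0.0167,1],[0,0,0,0,0,0,1]]'
python3 - <<'E'
from h import *
o=bot.get_obs();print(o['eef_pos'],o['ft_force'],o['ft_torque'])
p,d=bot.camera('scene');cv2.imwrite('pics/s3.png',cv2.resize(p[150:270,190:370],None,fx=4,fy=4,interpolation=cv2.INTER_CUBIC))
E
```

```text
clock: 7.45
eef_pos: [0.464, 0.1919, 0.1]
tool_rot: [0.981, -0.195, 0.001, -0.001]
ft_force: [0.1, -0.1, 5.6]
grip_width: -0.0005
[0.46400074 0.19188593 0.10001009] [ 0.05663003 -0.08802332  5.61673171] [-0.02343785 -0.13347837 -0.01822393]
```

View pics/s3.png

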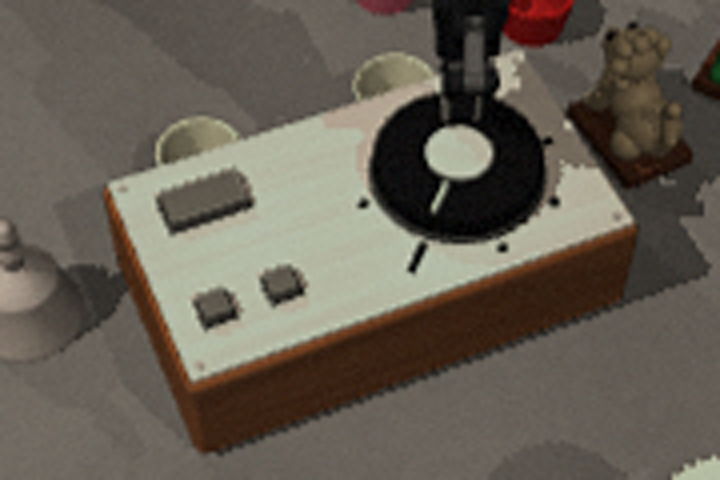

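The pointer now runs from the hub to crop (436,212) and lines up with the long mark. I'll lift off and check.

```bash
python3 -m inch '[[0,0,-0.2,0,0,0,1],[0,0,-0.8,0,0,0,1],[0,0,-1,0,0,0,1],[0,0,-1,0,0,0,1],[0,0,-1,0,0,0,1],[0,0,-0.5,0,0,0.022,1],[0,0,0,0,0,0,1],[0,0,0,0,0,0,1]]'
python3 - <<'E'
from h import *
o=bot.get_obs();print(o['eef_pos'],o['tool_rot'],o['ft_force'])
c=bot.get_calibration('scene');p,d=bot.camera('scene');cv2.imwrite('pics/s4.png',cv2.resize(p[150:270,190:370],None,fx=4,fy=4,interpolation=cv2.INTER_CUBIC))
c=bot.get_calibration('wrist');p,d=bot.camera('wrist');cv2.imwrite('pics/w4.png',p)
import pickle;pickle.dump((c,p,d),open('w4.pkl','wb'))
E
```

```text
clock: 8.3
eef_pos: [0.4625, 0.1912, 0.211]
tool_rot: [0.974, -0.228, -0.0, 0.0]
ft_force: [0.1, -1.8, 0.1]
grip_width: -0.0005
[0.46248026 0.19119685 0.21098856] [ 9.73649301e-01 -2.28050019e-01 -4.05756932e-04  2.49756700e-04] [ 0.09495688 -1.81890566  0.1042441 ]
```

View pics/s4.png

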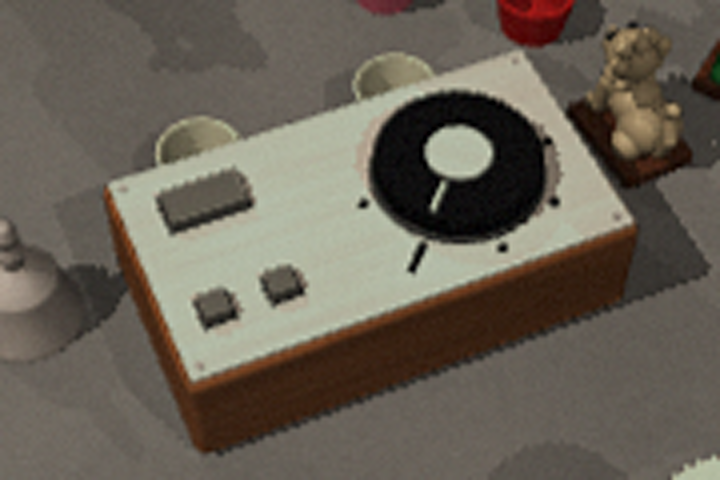

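View pics/w4.png

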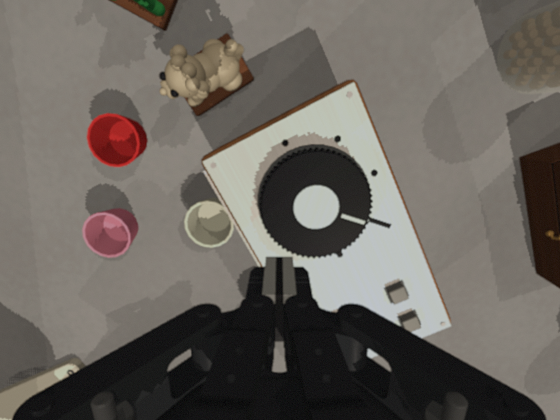

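Both views show the pointer collinear with the long mark (wrist view: line from (340,216) to (390,226)). The player hasn't moved. Next I'll go above the play key.

```bash
python3 -m inch '[[0.41,0.92,0,0,0,0,1],[0.41,0.92,0,0,0,0,1],[0.41,0.92,0,0,0,0,1],[0.41,0.92,0,0,0,0,1],[0.41,0.92,0,0,0,0,1],[0.41,0.92,0,0,0,0,1],[0,0,0,0,0,-0.045,1],[0,0,0,0,0,-0.045,1]]'
python3 -m inch '[[0,0,0.9,0,0,-0.045,1],[0,0,0.9,0,0,-0.012,1],[0,0,0.9,0,0,0,1],[0,0,0.8,0,0,0,1],[0,0,0.3,0,0,0,1],[0,0,0,0,0,0,1],[0,0,0,0,0,0,1],[0,0,0,0,0,0,1]]'
python3 - <<'E'
from h import *
o=bot.get_obs();print(o['eef_pos'],o['tool_rot'],o['ft_force'])
for n in ('scene','side'):
    p,d=bot.camera(n)
    q=p[150:270,190:370] if n=='scene' else p[180:305,235:345]
    cv2.imwrite(f'pics/{n}5.png',cv2.resize(q,None,fx=4,fy=4,interpolation=cv2.INTER_CUBIC))
E
```

```text
clock: 9.2
eef_pos: [0.4555, 0.0394, 0.2103]
tool_rot: [0.996, -0.087, -0.001, 0.0]
ft_force: [0.3, 0.5, 0.3]
grip_width: -0.0001
clock: 10.0
eef_pos: [0.4573, 0.0405, 0.1175]
tool_rot: [1.0, 0.0, 0.001, -0.0]
ft_force: [0.1, -0.8, 0.4]
grip_width: -0.0003
[0.45730135 0.04051454 0.11750945] [ 9.99999557e-01  5.83953074e-05  9.35354149e-04 -8.29748721e-05] [ 0.09478376 -0.76005209  0.44950826]
```

View pics/scene5.png

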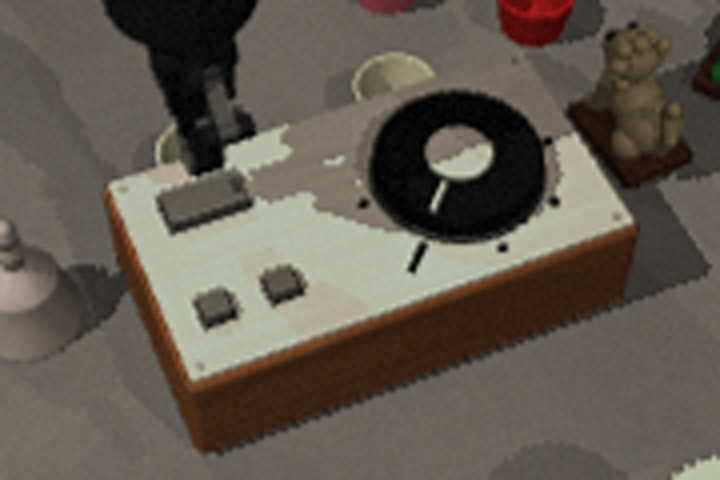

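View pics/side5.png

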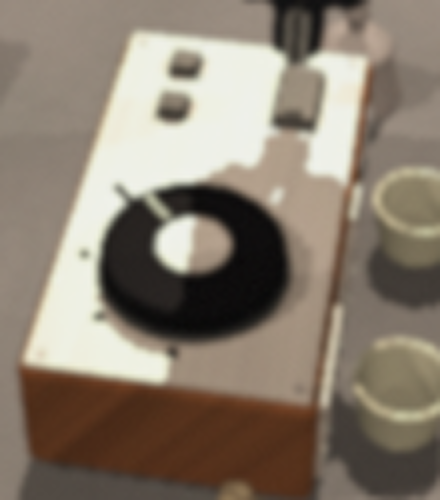

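The fingertip is centred over the play key in both views: its tip is at scene crop (205,170) over the key at (205,200). Pressing now.

```bash
python3 -m inch '[[0,0,0.4,0,0,0,1],[0,0,0.4,0,0,0,1],[0,0,0.2,0,0,0,1],[0,0,0.12,0,0,0,1],[0,0,0.08,0,0,0,1],[0,0,0.04,0,0,0,1],[0,0,0.03,0,0,0,1],[0,0,0,0,0,0,1]]'
```

```text
clock: 10.9
eef_pos: [0.4562, 0.0404, 0.0851]
tool_rot: [1.0, -0.0, -0.0, 0.0]
ft_force: [-2.7, -0.3, 4.0]
grip_width: 0.0003
```

```bash
python3 -m inch '[[0,0,0.03,0,0,0,1],[0,0,0.03,0,0,0,1],[0,0,0.02,0,0,0,1],[0,0,0,0,0,0,1],[0,0,0,0,0,0,1],[0,0,0,0,0,0,1],[0,0,0,0,0,0,1],[0,0,0,0,0,0,1]]'
```

```text
clock: 11.7
eef_pos: [0.4563, 0.0404, 0.0847]
tool_rot: [1.0, -0.0, 0.0, -0.0]
ft_force: [-7.9, -0.9, 18.1]
grip_width: -0.0001
```

It's at the firm stop: z is 0.0847, the force rose to 18 N, and travel is about 5 mm. I'll let it up and check.

```bash
python3 -m inch '[[0,0,-0.1,0,0,0,1],[0,0,-0.2,0,0,0,1],[0,0,-0.5,0,0,0,1],[0,0,-1,0,0,0,1],[0,0,-1,0,0,0,1],[0,0,-1,0,0,0,1],[0,0,-1,0,0,0,1],[0,0,-0.5,0,0,0,1]]'
python3 -m inch '[[-0.5,0,-0.5,0,0,0,1],[-1,0,-0.5,0,0,0,1],[-1,0,0,0,0,0,1],[0,0,0,0,0,0,1],[0,0,0,0,0,0,1],[0,0,0,0,0,0,1],[0,0,0,0,0,0,1],[0,0,0,0,0,0,1]]'
python3 - <<'E'
from h import *
import pickle
p,d=bot.camera('scene');cv2.imwrite('pics/scene6.png',p)
cv2.imwrite('pics/scene6c.png',cv2.resize(p[150:270,190:370],None,fx=4,fy=4,interpolation=cv2.INTER_CUBIC))
c0,p0,d0=pickle.load(open('scene0.pkl','rb'));df=cv2.absdiff(p,p0).max(2);df[df<40]=0
cv2.imwrite('pics/diff6.png',df)
for a,b,n in [((195,210),(232,252),'play'),((215,235),(238,266),'small')]:
    print(n,d0[a[0]:a[1],b[0]:b[1]].mean(),d[a[0]:a[1],b[0]:b[1]].mean())
E
```

```text
clock: 12.5
eef_pos: [0.4583, 0.0406, 0.2178]
tool_rot: [1.0, -0.0, 0.003, -0.0]
ft_force: [1.6, -0.1, -0.2]
grip_width: 0.0001
clock: 13.3
eef_pos: [0.3945, 0.0404, 0.24]
tool_rot: [1.0, -0.0, -0.0, 0.0]
ft_force: [0.4, -0.7, 0.2]
grip_width: 0.0002
play 0.86995584 0.86997193
small 0.83357346 0.8397697
```

View pics/scene6c.png

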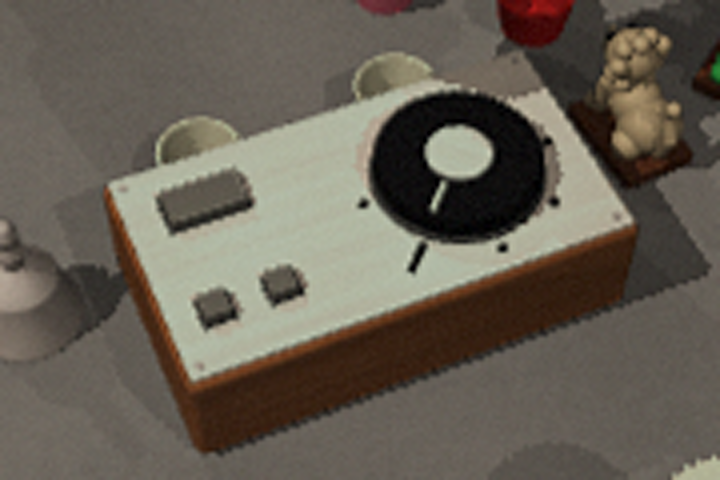

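View pics/diff6.png

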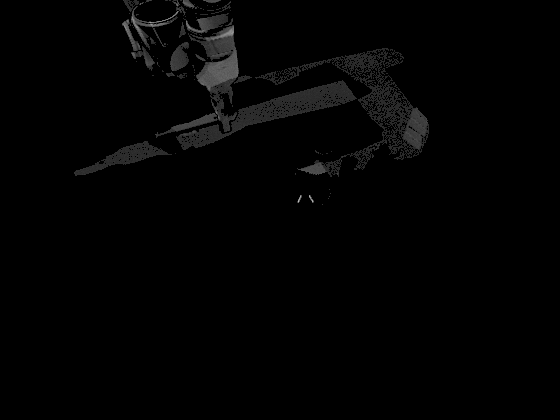

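Nothing has moved but the pointer and the arm with its shadows. The mean depth over the small keys changed by 6 mm, though, so I'll check that before handing in.

```bash
python3 - <<'E'
from h import *
import pickle
p,d=bot.camera('scene')
c0,p0,d0=pickle.load(open('scene0.pkl','rb'))
a=d0[215:235,238:266];b=d[215:235,238:266]
print((a==0).sum(),(b==0).sum()); m=(a>0)&(b>0);print(np.median((b-a)[m]),abs(b-a)[m].mean(),np.abs((b-a)[m]).max())
for r in [(226,228,242,245),(219,222,258,262),(197,203,238,246)]:
    s=np.s_[r[0]:r[1],r[2]:r[3]];print(np.median(d[s])-np.median(d0[s]))
E
```

```text
5 3
-7.6293945e-05 0.0015867264 0.005857289
0.00035238266
-0.00044959784
-0.0006557703
```

The difference came from pixels with no depth reading. With those left out, the key heights are unchanged to within 1 mm.

```bash
python3 -c "
from workcell import bot
print(bot.job_done())"
```

```text
the job is handed in; nothing more can be done
None
```

The dial is at the long mark, the play key went fully down and came back up, and the job is handed in; no verdict was reported. It took about 13 s of the 45 s allowed.

- **Dial:** I pressed the shut fingertip on the dial's front at about 5 N, 30 mm from its axis, and turned it 42° clockwise. The spring detent pulled it in. After lift-off, both the scene and wrist pictures showed the pointer in line with the long mark.
- **Play key:** I pressed it to its firm stop, with the fingertip down to 84.7 mm (about 5 mm of travel) and 18 N on the wrist.
- **Last checks:** The key heights match the start to within 1 mm. In the scene picture, only the pointer, the arm and its shadows changed. The arm ended clear of everything.
- **Disagreements:** One rough depth average over the small keys differed by 6 mm, which came from pixels with no reading; the medians agreed. Position estimates from the different cameras disagreed by up to about 9 mm, so I used values between them.

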